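Bring the blue screw box to the arrow and lock the carousel

ROBOT

A 6-joint arm with a two-finger parallel gripper is mounted at the origin on the work surface. World frame = base frame: x ahead of the robot, y to its left, z up, the work surface at z = 0. Lengths are in m, angles in rad, forces in N, time in s.
With the tool pointing down it reaches from about 0.325 to 0.9 m from the base axis. Payload 6.1 kg.
Tool frame: the origin (TCP) lies midway between the tips of the shut fingers; the grasp point (between the pads) lies 19 mm behind it; x points along the fingers, y is the direction in which the jaws open and shut, and the axes are right-handed (so a half turn about x gives the same grasp; the last joint's range is limited). The gripper opens to 85 mm and grips with 20 to 120 N. Pads are 22 mm wide; open, the fingers measure 114 mm over their backs; the gripper's body (76 mm by 85 mm) begins 54 mm behind the grasp point. The pads swing forward as they close: fully open they stand 13 mm farther back than shut.
Start: joints at [-1.447, 0.22, 1.526, -0, 1.395, -0.126], TCP at [0.154, -0.606, 0.231] pointing down, gripper open.
Joint ranges: [-2.98, 2.98], [-0.91, 2.08], [0.09, 2.57], [-1.24, 4.39], [0.2, 2.65], [-2.68, 2.68]. Speed limits (rad/s): [2.57, 2.57, 3.01, 3.14, 3.14, 3.14].

INTERFACE

Orientations are given as [roll, pitch, yaw] about the fixed x, y, z axes, in that order (R = Rz(yaw) Ry(pitch) Rx(roll)).
In Python, from plant import movep, move_l, set_joints, gripper_to, hold, inverse_kinematics, observe, get_image, get_calibration, Unreachable, job_done gives the robot as it stands. Calls block until the motion is done:
- movep(position, orientation): joint-space move of the TCP to a pose.
- move_l(position, feed=0.15, rotation=None, max_force=None): straight line of the TCP; rotation=None keeps the orientation; feed is the mean speed in m/s. With max_force (N) it stops when the force on the tool has changed by that much, and returns True; else False.
- set_joints(angles): joint-space move.
- gripper_to(opening, f_grip=None): finger opening in m; f_grip is the grip in N (None keeps the last); returns when the fingers have stopped.
- hold(seconds).
- inverse_kinematics(position, orientation): joint angles nearest the present ones, or None.
- observe(): the state.
- get_image(name): name is "scene" or "top"; returns (picture, depth): 420x560x3 uint8, red, green, blue; 420x560 float32, m along the optical axis (not along the pixel's ray), 0 where there is no reading.
- get_calibration(name): a dict with "intrinsics" (3x3 intrinsics, pixels), "dist_coeffs" ([k1, k2, p1, p2, k3] as OpenCV has them; the pictures are not rectified), "world_from_camera" (4x4, takes a point from camera to world coordinates). Camera axes: x right, y down, z forward; pixel columns grow to the right and rows downward; lengths in m; the calibration is good to about 2 mm. A picture is of the moment at which its call begins. get_calibration takes no time and is no camera call.
A pose or a line that the arm cannot do raises Unreachable and nothing moves.
- job_done(): hands the job in, once; it reports no verdict.
The state is a dict: "time_s": time; "q": joint angles; "joint_velocities": joint speeds; "joint_torque": joint torques, N m; "eef_pos": TCP position; "tcp_rot": TCP orientation; "ft_force": force on the tool from outside, world axes, zero at the start; "torque": the same for the moment, N m; "opening": finger opening in m.
Only numpy, scipy, OpenCV 4.12 (cv2) and the standard library are available. Lean on these libraries where they do the work, as an engineer would, in place of code of your own. Each camera call takes 0.05 s, during which the arm holds its last target. There are 200 camera calls.

TASK

Turn the screw-box carousel by pushing one of its spokes round with a fingertip until the blue box stands squarely at the yellow arrow, the arrow pointing at the middle of the box. Then push the red lock lever anticlockwise with a fingertip all the way to its stop, without turning the carousel again. Do not push, grip or lift the boxes, keep all four standing in place on the carousel, and leave everything else on the counter alone.

Things in the scene. Friction and masses are not known exactly. Their poses are not given: they have to be found in the camera images.
- base: fixed dark steel base plate (280 x 280 mm, top 12 mm above the counter) under the carousel; origin on the carousel's axis at counter height. The yellow arrow lies on its -x side, on a black tab that reaches 240 mm from the axis, and points along +x to the axis. The lock lever's pivot is 195 mm from the axis along +y, on a tab reaching to 230 mm. Its yaw and place vary.
- arrow_tip (a point): tip of the flat yellow arrow on the base, 163 mm from the axis, 15 mm above the counter
- axis (a point): point on the carousel's vertical axis, 130 mm above the counter, at the height of the spokes. The carousel: grey disc, 150 mm radius, top 30 mm above the counter, carrying four screw boxes in quarters parted by low black ribs (44 mm above the counter at most); a steel hub of 22 mm radius with a black cap (26 mm radius, top 146 mm above the counter) rises through it and carries four level spokes above the ribs.
- carousel (a joint): turn of the carousel in rad, 0 at the start of the run, growing anticlockwise seen from above; turns freely both ways for nearly two turns. A steady friction (0.20 Nm, about 2 N at the spokes) stops it as soon as it is no longer pushed.
- spoke0_end (a point): end of a spoke: centre of its black ball (22 mm diameter), 120 mm from the axis. The spoke is a level round steel bar, 12 mm thick, its centreline 130 mm above the counter, from the hub to this ball; under it is free space down to the box tops, 85 mm above the counter. The four spokes are alike, 90 degrees apart, and lie half-way between the boxes.
- spoke1_end (a point): end of a spoke: centre of its black ball (22 mm diameter), 120 mm from the axis. The spoke is a level round steel bar, 12 mm thick, its centreline 130 mm above the counter, from the hub to this ball; under it is free space down to the box tops, 85 mm above the counter.
- spoke2_end (a point): end of a spoke: centre of its black ball (22 mm diameter), 120 mm from the axis. The spoke is a level round steel bar, 12 mm thick, its centreline 130 mm above the counter, from the hub to this ball; under it is free space down to the box tops, 85 mm above the counter.
- spoke3_end (a point): end of a spoke: centre of its black ball (22 mm diameter), 120 mm from the axis. The spoke is a level round steel bar, 12 mm thick, its centreline 130 mm above the counter, from the hub to this ball; under it is free space down to the box tops, 85 mm above the counter.
- blue_box: the blue cardboard box with a white band, 52 x 52 x 55 mm, about 0.3 kg, standing loose on the carousel with its centre about 100 mm from the axis, mid-way between two spokes; origin at the centre of its underside, 30 mm above the counter. Which quarter it is in varies.
- red_box: the red box with a white band, 52 x 52 x 55 mm, about 0.3 kg, standing loose on the carousel with its centre about 100 mm from the axis, mid-way between two spokes; origin at the centre of its underside, 30 mm above the counter. Which quarter it is in varies.
- white_box: the white box with a grey band, 52 x 52 x 55 mm, about 0.3 kg, standing loose on the carousel with its centre about 100 mm from the axis, mid-way between two spokes; origin at the centre of its underside, 30 mm above the counter. Which quarter it is in varies.
- brown_box: the brown cardboard box with a green band, 52 x 52 x 55 mm, about 0.3 kg, standing loose on the carousel with its centre about 100 mm from the axis, mid-way between two spokes; origin at the centre of its underside, 30 mm above the counter. Which quarter it is in varies.
- lock_lever (a joint): angle of the red lock lever in rad about its upright pivot, growing anticlockwise seen from above: 0 = unlocked, pointing straight away from the carousel (the base's +y); 1.57 = locked, at its stop, pointing along the base's -x, parallel to the arrow's line. It starts at 0 to 0.35. Friction 0.10 Nm (about 1.5 N at 65 mm); it stays where it is left.
- lever_pivot (a point): the lock lever's pivot axis, 56 mm above the counter (steel boss of 17 mm radius, top 68 mm above the counter)
- lever_end (a point): centre of the red ball (24 mm diameter) at the lever's free end, 95 mm from the pivot, 56 mm above the counter; the lever is a bar 14 mm wide, 49 to 63 mm above the counter
- tape_measure: yellow tape measure, 66 x 36 x 62 mm, on the counter; origin at the centre of its underside; leave alone
- plug_jar: jar with an orange cap, 60 mm diameter, 80 mm high, on the counter; origin at the centre of its underside; leave alone
- big_bolt: big steel bolt standing on its head, 24 mm diameter, 62 mm high; origin at the centre of its underside; leave alone
- screwdriver: screwdriver, about 150 mm long and under 40 mm high, lying on the counter beside the carousel; leave alone
Not all that is in view belongs to the job. There is more than one size of the blue_box; the one meant has the size given above.

How it is judged:
On the way, in this order (a step that is already met when the one before it is completed fails the run):
1. the carousel rests with the blue box at the arrow while the lever is still unlocked (y of blue_box in the frame of base between -0.015 and 0.015 m and x of blue_box in the frame of base below -0.06 m and velocity of joint carousel between -0.05 and 0.05 rad/s and value of joint lock_lever below 0.8 rad), for 0.2 s.
2. the lever is pushed to its locked stop, the blue box still at the arrow (y of blue_box in the frame of base between -0.015 and 0.015 m and x of blue_box in the frame of base below -0.06 m and value of joint lock_lever above 1.42 rad), for 0.2 s.
At the end, for the whole second after the job is handed in: The middle of the blue box is on the arrow's side of the carousel and within 15 mm of the arrow's line, the carousel is at rest, the lever is locked (over 1.42 rad of 1.57), and all four boxes stand upright on the carousel within 130 mm of its axis (all of step 2 and velocity of joint carousel between -0.05 and 0.05 rad/s and angle between each of blue_box, red_box, white_box, brown_box's own z axis and vertical below 0.15 rad and horizontal distance between each of blue_box, red_box, white_box, brown_box and axis below 0.13 m); the robot touches nothing.
It fails at once if a box on the carousel is lifted, or pushed or gripped by the robot (over 2 N) (height (world z) of any of blue_box, red_box, white_box, brown_box above 0.045 m or contact force between any of blue_box, red_box, white_box, brown_box and the fingers above 2 N or contact force between any of blue_box, red_box, white_box, brown_box and the arm above 2 N).
It fails at once if something else on the counter is moved by more than 20 mm (distance of any of tape_measure, plug_jar, big_bolt, screwdriver from where it was at the start of the episode above 0.02 m).
It fails at once if the carousel is turned (faster than 0.3 rad/s) while the lever is locked (value of joint lock_lever above 1.4 rad and (velocity of joint carousel above 0.3 rad/s or velocity of joint carousel below -0.3 rad/s)).
It also fails if it takes over 54 s, if anything falls off the work surface, if the arm or the gripper's body presses on something with over 40 N, if the wrist force passes 120 N, or if a joint passes its speed limit or range.

## Working session

There is one attempt and no reset: what is moved stays moved. The work goes in short steps, each a Python script; the robot and the scene stay as the last script left them, time stands still between calls to the robot, and variables do not carry over. Pictures are saved under pics/ and viewed, about 8 in all and at most 12, crops included, and the job is handed in when it is done.

```bash
mkdir -p pics; ls
cat > h.py <<'E'
import numpy as np, cv2
from plant import *
def cloud(name):
    im,d=get_image(name); c=get_calibration(name)
    K=np.array(c["intrinsics"],float);D=np.array(c["dist_coeffs"],float);T=np.array(c["world_from_camera"])
    v,u=np.mgrid[0:420,0:560]
    p=cv2.undistortPoints(np.stack([u,v],-1).reshape(-1,1,2).astype(float),K,D).reshape(420,560,2)
    P=np.dstack([p*d[...,None],d])@T[:3,:3].T+T[:3,3]
    P[d==0]=np.nan
    return im,P
def save(im,n): cv2.imwrite("pics/"+n,cv2.cvtColor(im,cv2.COLOR_RGB2BGR))
E
python3 - <<'E'
from h import *
for n in("scene","top"):
    im,P=cloud(n); save(im,n+"0.png"); np.savez(n+"0.npz",im=im,P=P); print(n,get_calibration(n)["world_from_camera"])
print(observe())
E
```

```text
pics
scene [[-0.00342184  0.5553879  -0.83158437  1.34164591]
 [ 0.99993576  0.01088629  0.00315602 -0.02644703]
 [ 0.01080569 -0.83152015 -0.55538948  0.589694  ]
 [ 0.          0.          0.          1.        ]]
top [[ 0.01926962 -0.98820933  0.15189141  0.46546041]
 [-0.99938462 -0.02349135 -0.02604891  0.00570563]
 [ 0.02930991 -0.15129598 -0.98805387  1.16078204]
 [ 0.          0.          0.          1.        ]]
{'time_s': 0.1, 'q': array([-1.44711516e+00,  2.21163076e-01,  1.52749739e+00,  1.55393119e-05,
        1.39472016e+00, -1.26105428e-01]), 'joint_velocities': array([ 0.00093861, -0.00068545, -0.00456649,  0.00122271, -0.00098843,
        0.00079648]), 'joint_torque': array([ 7.28313280e-04, -4.98248541e+01, -3.90545940e+01, -2.38203647e-04,
        5.74461592e-03,  1.09833013e-05]), 'eef_pos': array([ 0.1544277 , -0.60505252,  0.23029849]), 'tcp_rot': array([-1.70545547,  1.56900829,  1.68592104]), 'ft_force': array([ 0.23293497, -0.45320178,  0.01705928]), 'torque': array([-0.04414899, -0.0221631 , -0.01345427]), 'opening': 0.08534578858322275}
```

View pics/top0.png

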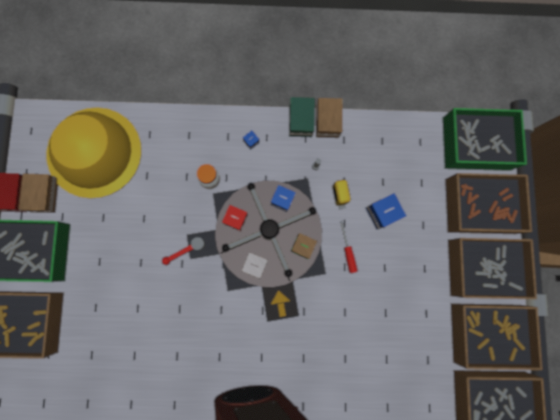

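View pics/scene0.png

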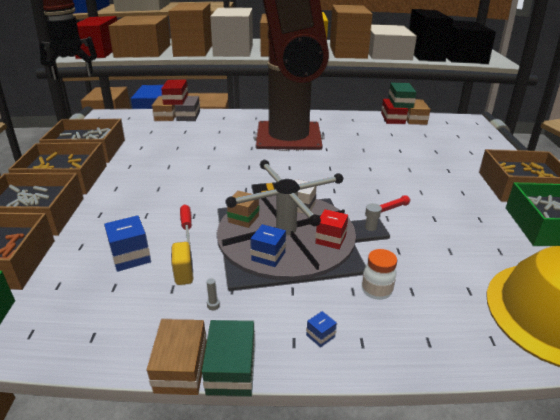

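Candidates for the blue box in the top view: on the carousel at (284,197), a small one on the counter at (251,139) and a large one at (388,211). The one on the carousel fits the description. The arrow is at (280,303), the lever's pivot at (197,243) and its red ball at (166,261). Next I measure these from the depth and check a close crop.

```bash
cat >> h.py <<'E'
def measure(im,P,verbose=True):
    hsv=cv2.cvtColor(im,cv2.COLOR_RGB2HSV); H,S,V=[hsv[...,i].astype(int) for i in range(3)]
    x,y,z=[P[...,i] for i in range(3)]
    v,u=np.mgrid[0:420,0:560]
    roi=(u>140)&(u<340)&(v>160)&(v<330)
    r={}
    def c(m): return np.median(P[m],0),m.sum()
    cap=roi&(z>.139)&(z<.155)
    ax=(np.nanmax(P[cap],0)+np.nanmin(P[cap],0))/2
    r['axis']=ax; r['cap']=P[cap].max(0)-P[cap].min(0),cap.sum()
    rad=np.hypot(x-ax[0],y-ax[1]); ang=np.arctan2(y-ax[1],x-ax[0])
    sp=roi&(z>.115)&(z<.15)&(rad>.045)&(rad<.135)
    a4=ang[sp]; r['spoke']=np.angle(np.exp(4j*a4).sum())/4, sp.sum()
    disc=roi&(rad<.147)
    for k,m in dict(blue=(H>100)&(H<130)&(S>120),red=((H<8)|(H>172))&(S>120)).items():
        r[k]=c(m&disc&(z>.078)&(z<.095))
    off=roi&(rad>.155)&(rad<.32)
    r['arrow']=c(off&(H>15)&(H<32)&(S>110)&(V>90)&(z<.03))
    lev=off&((H<8)|(H>172))&(S>120)&(z>.04)&(z<.08)&(y>ax[1]+.1)
    r['lever']=c(lev); r['levpts']=P[lev]
    piv=off&(z>.06)&(z<.075)&(S<80)&(y>ax[1]+.12); r['pivot']=c(piv)
    b=roi&(rad>.157)&(rad<.25)&(z<.022)&(V<90)
    r['dark']=P[b]
    return r
E
python3 - <<'E'
from h import *
np.set_printoptions(precision=4,suppress=True)
d=np.load("top0.npz"); im,P=d['im'],d['P']; r=measure(im,P)
for k in r:
    if k not in('levpts','dark'): print(k,r[k])
ax=r['axis'][:2]
for k,off in(('arrow',np.pi),('pivot',np.pi/2)):
    e=r[k][0][:2]-ax; print(k,np.hypot(*e),np.degrees(np.arctan2(e[1],e[0])-off))
L=r['levpts']; dd=np.hypot(*(L[:,:2]-r['pivot'][0][:2]).T); print('far',L[dd.argsort()[-15:]].mean(0),dd.max())
e=r['blue'][0][:2]-ax; print('blue',np.hypot(*e),np.degrees(np.arctan2(e[1],e[0])))
print('spoke',np.degrees(r['spoke'][0]))
rect=cv2.minAreaRect(r['dark'][:,:2].astype(np.float32)); print(rect)
save(cv2.resize(im[165:330,140:350],None,fx=3.5,fy=3.5,interpolation=cv2.INTER_CUBIC),"crop0.png")
E
```

```text
axis [ 0.5662 -0.0144  0.1443]
cap (array([0.2306, 0.2328, 0.0106]), np.int64(342))
spoke (np.float64(0.4256520328470499), np.int64(702))
blue (array([ 0.6566, -0.0483,  0.0855]), np.int64(319))
red (array([0.5996, 0.0798, 0.0849]), np.int64(354))
arrow (array([ 0.3775, -0.049 ,  0.0145]), np.int64(235))
lever (array([0.4971, 0.2338, 0.0633]), np.int64(150))
pivot (array([0.5298, 0.1768, 0.0664]), np.int64(151))
arrow 0.19184882950790488 -349.6056960859852
pivot 0.19458004885294017 10.775109900934671
far [0.4805 0.2641 0.0658] 0.10513407238860269
blue 0.09656522598651857 -20.53617261034136
spoke 24.388065023299845
((0.58084636926651, -0.022572457790374756), (0.3837369382381439, 0.435424268245697), 57.35247039794922)
```

View pics/crop0.png

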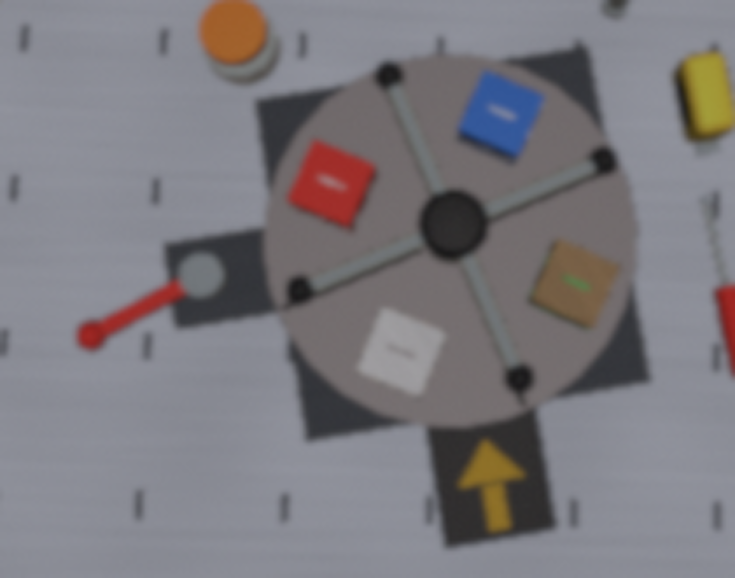

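The crop shows the blue box (502,115) on the disc, 97 mm from the axis with its top at 85 mm, as specified. The arrow and pivot agree on a base yaw of about 10.6°, and the pivot is 194.6 mm out against the 195 given. Blue is at −20.6° and must reach 190.6°, so I'll push the spoke at −65.6° clockwise through 149°, stopping short first.

```bash
cat >> h.py <<'E'
AX=np.array([.5662,-.0144]); ROT=[0,np.pi/2,-np.pi/2]; ZP=.108
def tcp(th,gap=0,r=.085,z=ZP):   # clockwise push: finger stands anticlockwise of spoke
    th=np.radians(th); u=np.array([np.cos(th),np.sin(th)]); n=np.array([-u[1],u[0]])
    off=.006+.0145*abs(n[0])+.011*abs(n[1])+gap
    return [*(AX+r*u+off*n),z]
E
python3 - <<'E'
from h import *
np.set_printoptions(precision=3,suppress=True)
for t in(294,250,204,145): print(tcp(t),inverse_kinematics(tcp(t),ROT))
gripper_to(0.0)
movep(tcp(294.4,.012,z=.2),ROT); move_l(tcp(294.4,.012),.15)
print(observe()['time_s'])
for t in np.arange(285,154,-13): move_l(tcp(t),.1)
move_l(tcp(154),.04)
o=observe(); print(o['time_s'],o['eef_pos'],tcp(154),o['ft_force'])
im,P=cloud("top"); save(im,"top1.png"); np.savez("top1.npz",im=im,P=P)
print(observe()['q'])
E
```

```text
[np.float64(0.6224423808435261), np.float64(-0.08240336239142892), 0.108] [-0.257  0.338  1.624 -0.     1.179 -0.257]
[np.float64(0.5591055976079222), np.float64(-0.10227295935982925), 0.108] [-0.32   0.207  1.785 -0.     1.149 -0.32 ]
[np.float64(0.4974751556028577), np.float64(-0.06902190572698345), 0.108] [-0.295  0.055  1.955 -0.     1.132 -0.295]
[np.float64(0.483191954242118), np.float64(0.015245202535115944), 0.108] [-0.132  0.009  2.002 -0.     1.131 -0.132]
4.1667
8.3333 [0.48  0.003 0.108] [np.float64(0.48005176573511044), np.float64(0.0028695671213367184), 0.108] [-0.875  0.321 -0.086]
[-0.159  0.001  2.01   0.     1.131 -0.159]
```

View pics/top1.png

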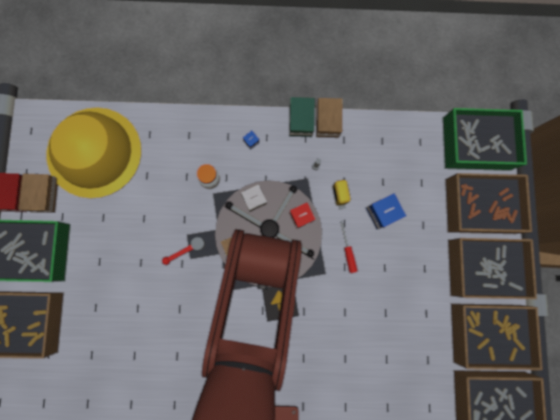

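The arm covers the near half, but white (254,197), red (302,215) and two spoke ends are visible. I'll measure the turn from those.

```bash
cat > turn.py <<'E'
from h import *
def turn(im,P):
    x,y,z=[P[...,i] for i in range(3)]
    rad=np.hypot(x-AX[0],y-AX[1]); ang=np.arctan2(y-AX[1],x-AX[0])
    m=(z>.115)&(z<.15)&(rad>.045)&(rad<.135)&(x>AX[0]+.02)
    H,S,V=cv2.split(cv2.cvtColor(im,cv2.COLOR_RGB2HSV))
    red=((H<8)|(H>172))&(S>120)&(z>.08)&(z<.09)&(rad<.14)
    e=np.nanmedian(P[red],0)[:2]-AX
    return np.degrees(np.angle(np.exp(4j*ang[m]).sum())/4)%90,m.sum(),np.degrees(np.arctan2(e[1],e[0])),np.hypot(*e),red.sum()
if __name__=="__main__":
    for f in("top0","top1"):
        d=np.load(f+".npz"); print(f,turn(d['im'],d['P']))
E
python3 turn.py
```

```text
top0 (np.float64(25.021776842821225), np.int64(331), np.float64(70.50706556321727), np.float64(0.10041059578279934), np.int64(349))
top1 (np.float64(61.24871814514642), np.int64(342), np.float64(-62.49886114830519), np.float64(0.09741910162514407), np.int64(335))
```

The spokes read 151°, a turn of −143°, but red turned only −133°. The stop-and-go push let the boxes lag about 10° on the disc, so I must measure the blue box itself. I'll back off and clear the view.

Run:
```python
from h import *
from turn import turn
np.set_printoptions(precision=4,suppress=True)
move_l(tcp(154,.01),.1); move_l(tcp(154,.01,z=.2),.2)
q=observe()['q']; q[0]-=.9; set_joints(q)
im,P=cloud("top"); save(cv2.resize(im[165:330,140:350],None,fx=3.5,fy=3.5,interpolation=cv2.INTER_CUBIC),"crop2.png"); np.savez("top2.npz",im=im,P=P)
print(observe()['time_s'],turn(im,P)); r=measure(im,P)
for k in('axis','spoke','blue','red','arrow','pivot'):
    e=r[k][0][:2]-AX if k!='spoke' else None
    print(k,r[k], None if e is None else (np.degrees(np.arctan2(e[1],e[0]))%360,np.hypot(*e)))
```

```text
10.8167 (np.float64(61.27732609222882), np.int64(343), np.float64(-62.373121997547734), np.float64(0.0972184910131645), np.int64(335))Traceback (most recent call last):
  File "<stdin>", line 9, in <module>
IndexError: invalid index to scalar variable.
```

View pics/crop2.png

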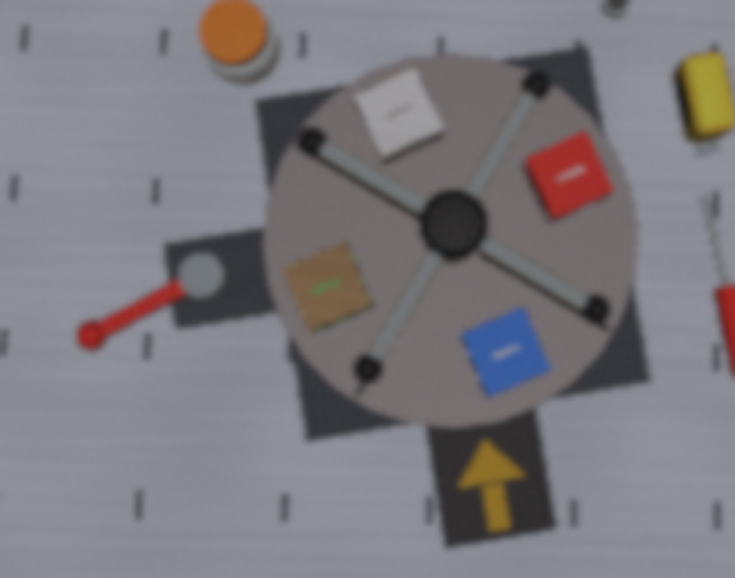

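```bash
cat > m.py <<'E'
from h import *
import sys
def rep(im,P):
    r=measure(im,P)
    print('axis',r['axis'][:2],'spoke',np.degrees(r['spoke'][0])%90)
    yaw=np.radians(10.6); R=np.array([[np.cos(yaw),np.sin(yaw)],[-np.sin(yaw),np.cos(yaw)]])
    for k in('blue','red','arrow','pivot','lever'):
        b=R@(r[k][0][:2]-AX); print(k,'world',r[k][0],'base',b,'ang',np.degrees(np.arctan2(b[1],b[0]))%360,np.hypot(*b),r[k][1])
if __name__=="__main__":
    np.set_printoptions(precision=4,suppress=True)
    d=np.load(sys.argv[1]); rep(d['im'],d['P'])
E
python3 m.py top2.npz; python3 m.py top0.npz
```

```text
axis [ 0.5665 -0.0136] spoke 60.569163395759574
blue world [ 0.4757 -0.0544  0.0851] base [-0.0964 -0.0227] ang 193.2524572441108 0.09899628887323522 325
red world [ 0.61   -0.1005  0.0851] base [ 0.0272 -0.0927] ang 286.3653975685852 0.09664051888126216 343
arrow world [ 0.3778 -0.049   0.0145] base [-0.1916  0.0006] ang 179.80650849137604 0.19158338858239982 234
pivot world [0.5299 0.1768 0.067 ] base [-0.0005  0.1946] ang 90.15625084856283 0.19457505875794678 154
lever world [0.4983 0.2332 0.0633] base [-0.0212  0.2558] ang 94.74248450939609 0.2567113282060579 148
axis [ 0.5662 -0.0144] spoke 24.388065023299845
blue world [ 0.6566 -0.0483  0.0855] base [ 0.0826 -0.0499] ang 328.862316938646 0.09654391440068585 319
red world [0.5996 0.0798 0.0849] base [0.0502 0.0864] ang 59.85497757732761 0.09996351039929116 354
arrow world [ 0.3775 -0.049   0.0145] base [-0.1919  0.0007] ang 179.79168473584858 0.19186841882450023 235
pivot world [0.5298 0.1768 0.0664] base [-0.0006  0.1946] ang 90.18086053007369 0.19458895076913615 151
lever world [0.4971 0.2338 0.0633] base [-0.0223  0.2567] ang 94.96098994416019 0.2576782765935742 150
```

Blue is 13° short in the base frame (y = −23 mm). I'll push on slowly in one smooth motion, watching the spoke and red angles as it goes.

Run:
```python
from h import *
from turn import turn
from m import rep
np.set_printoptions(precision=4,suppress=True)
movep(tcp(154,.01,z=.2),ROT); move_l(tcp(154,.01),.2)
t=144.; move_l(tcp(t),.03)
for i in range(8):
    im,P=cloud("top"); s=turn(im,P); print(t,s[0],s[2])
    left=min(s[0]-48.0, s[2]+75.6) if abs(s[0]-61.3)>.3 else 6
    left=s[2]+75.6
    if left<1: break
    t-=min(left,6)+(1 if i==0 else 0); move_l(tcp(t),.025)
print(observe()['time_s'])
move_l(tcp(t,.012),.08); move_l(tcp(t,.012,z=.2),.2)
q=observe()['q']; q[0]-=.9; set_joints(q)
im,P=cloud("top"); np.savez("top3.npz",im=im,P=P); print(observe()['time_s']); rep(im,P)
save(cv2.resize(im[165:330,140:350],None,fx=3.5,fy=3.5,interpolation=cv2.INTER_CUBIC),"crop3.png")
```

```text
144.0 58.86668182026796 -65.34973687116138
137.0 51.06527195500074 -73.67468472191982
135.07468472191982 49.2298999695795 -75.47072713138867
14.875
17.375
axis [ 0.5648 -0.0135] spoke 48.51756208991712
blue world [ 0.4682 -0.0346  0.0849] base [-0.1001 -0.0018] ang 181.0310845082254 0.10009675487631998 330
red world [ 0.5901 -0.1086  0.0849] base [ 0.0062 -0.097 ] ang 273.65170361043863 0.09719841379902384 342
arrow world [ 0.3776 -0.049   0.0142] base [-0.1917  0.0006] ang 179.8066948291464 0.19170619295303792 235
pivot world [0.5298 0.1768 0.0666] base [-0.0006  0.1946] ang 90.17704936384628 0.19461810923745776 150
lever world [0.4971 0.2333 0.0637] base [-0.0223  0.2562] ang 94.98090260302723 0.2571886930209535 150
```

View pics/crop3.png

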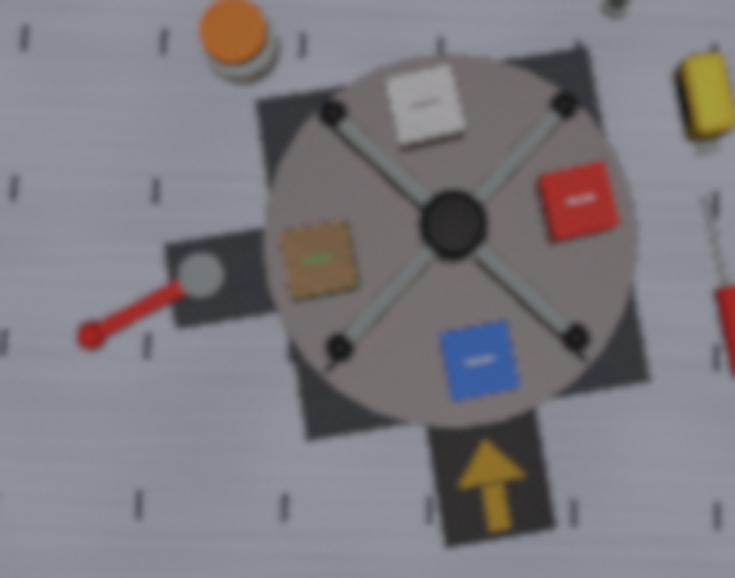

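Blue is now at base y ≈ −2 mm, x ≈ −100 mm, square in front of the arrow, with the arm clear. The lever points at 120° (0.34 rad), so next I push it round to 190.6°, stopping on contact force.

Run:
```python
from h import *
from m import rep
np.set_printoptions(precision=4,suppress=True)
PV=np.array([.5299,.1768])
def lv(ph,gap=0,r=.060,z=.048):
    a=np.radians(ph); u=np.array([np.cos(a),np.sin(a)]); n=np.array([-u[1],u[0]])
    off=.007+.0145*abs(n[0])+.011*abs(n[1])+gap
    return [*(PV+r*u-off*n),z]
q=observe()['q']; q[0]+=.9; set_joints(q)
print(inverse_kinematics(lv(120,.012,z=.2),ROT),inverse_kinematics(lv(200),ROT))
movep(lv(120,.012,z=.2),ROT); print('descent hit',move_l(lv(120,.012),.12,max_force=10))
for t in [122,130,138,146,154,162,170,178,185,190,194,197,200,203]:
    h=move_l(lv(t),.06 if t<180 else .03,max_force=12)
    if h: print('force at',t); break
o=observe(); print(t,o['time_s'],o['ft_force'],o['eef_pos'],lv(t))
hold(.2)
move_l(lv(t,.015),.1); p=lv(t,.015,z=.22); move_l(p,.2)
q=observe()['q']; q[0]+=.7; set_joints(q)
im,P=cloud("top"); np.savez("top4.npz",im=im,P=P); print(observe()['time_s']); rep(im,P)
save(cv2.resize(im[165:330,140:350],None,fx=3.5,fy=3.5,interpolation=cv2.INTER_CUBIC),"crop4.png")
```

```text
[ 0.3007  0.1533  1.6631 -0.      1.3252  0.3007] [ 0.2052  0.1393  1.9949 -0.      1.0074  0.2052]
descent hit False
force at 194
194 24.7417 [ 1.5404  4.8817 -0.7097] [0.4676 0.1871 0.0482] [np.float64(0.4665580796071474), np.float64(0.18283663693887373), 0.048]
27.5667
axis [ 0.5661 -0.0124] spoke 48.51178757945289
blue world [ 0.4681 -0.0337  0.0848] base [-0.0999 -0.001 ] ang 180.55466384500386 0.0999496050446534 325
red world [ 0.5904 -0.1088  0.085 ] base [ 0.0065 -0.0972] ang 273.8076389927635 0.09741398964277528 346
arrow world [ 0.3777 -0.0491  0.0147] base [-0.1917  0.0006] ang 179.82322703012179 0.19165146471425656 233
pivot world [0.53   0.176  0.0665] base [-0.0006  0.1938] ang 90.16316083468861 0.19382623339838603 151
lever world [0.4691 0.1667 0.0633] base [-0.0621  0.1959] ang 107.60126339580407 0.20548621619108934 156
```

View pics/crop4.png

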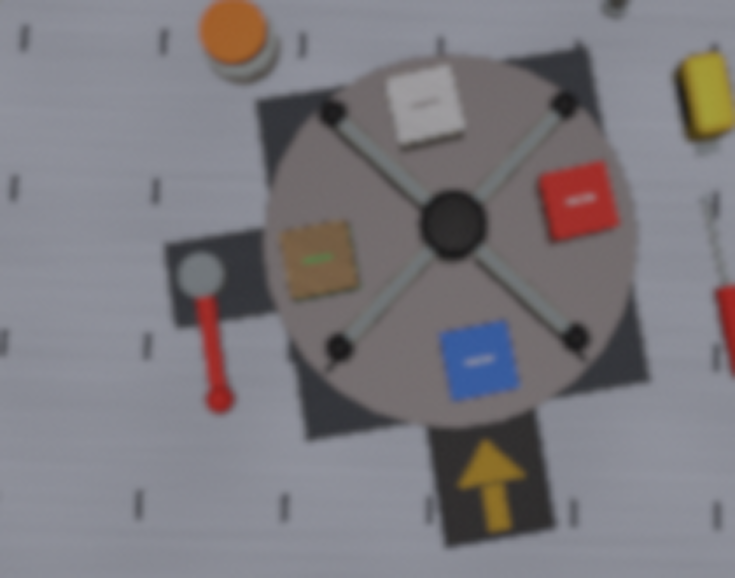

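The lever lies along the base's −x, within about 2° of its stop, and the force rose there. The carousel did not turn: the spokes read 48.5° before and after. Blue is at y = −1 mm and the arm is clear.

```bash
python3 -c "
from plant import *
job_done(); print(observe()['time_s'])"
```

```text
the job is handed in; nothing more can be done
the job is handed in; nothing more can be done
```

The blue box stands at the yellow arrow, the lever is locked at its stop, and I handed the job in at about 28 s of the 54 s allowed. No verdict was reported.

**Carousel:** I pushed one spoke clockwise with the shut fingertips in two stages. In the last picture the middle of the blue box was about 1 mm off the arrow's line and 100 mm from the axis. All four boxes were upright on the carousel.

**Lever:** I pushed it anticlockwise until the force rose at the stop. In the last picture it lay within about 2° of the locked direction. The spokes read 48.5° before and after, so the carousel did not turn.

**What disagreed:**
- The first push was jerky, and the boxes lagged about 10° on the disc. I then placed the carousel by the blue box itself with a slow push, so the boxes are square to the arrow but not exactly mid-way between the spokes.
- The finger offset I assumed was about 5 mm too large, so the spoke's position came from the pictures, not from the commanded angle.

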